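# Set the bumpers of a slotted jaw plate to the pencil circle

### The arm

A 6-joint arm with a two-finger parallel gripper is mounted at the origin on the work surface. World frame = base frame: x ahead of the robot, y to its left, z up, the work surface at z = 0. Lengths are in m, angles in rad, forces in N, time in s.
With the tool pointing down it reaches from about 0.4 to 0.825 m from the base axis. Payload 7 kg.
Tool frame: the origin (TCP) lies midway between the tips of the shut fingers; the grasp point (between the pads) lies 19 mm behind it; z points along the fingers, y is the line along which they close (so a half turn about z gives the same grasp; the last joint's range is limited). The gripper opens to 88 mm and grips with 3 to 60 N. Pads are 19 mm wide; open, the fingers measure 130 mm over their backs; the gripper's body (78 mm by 193 mm) begins 47 mm behind the grasp point.
Start: joints at [-1.041, 0.359, 0.012, 0, -1.224, -0.288], TCP at [0.162, -0.655, 0.227] pointing down, gripper open.
Joint ranges: [-3.07, 3.07], [-1.43, 2.12], [-1.02, 1.25], [-3.03, 1.67], [-3.05, -0], [-3.03, 3.03]. Speed limits (rad/s): [2.39, 2.39, 3.01, 3.14, 3.14, 3.14].

### API

Orientations are given as [roll, pitch, yaw] about the fixed x, y, z axes, in that order (R = Rz(yaw) Ry(pitch) Rx(roll)).
In Python, from station import telemetry, eyes, ticket, recognise, trace gives the robot as it stands. The module is installed in compiled form; this text tells all that it offers.
- The arm moves only by the tool servo_tool, never from a script. Its argument "series" is a list that holds one entry, the list of rows, each a list of 4 numbers: the shift along the tool's x, y, z in mm, then the turn about the tool's z in rad. In form: [[[x, y, z, roll], ...]]. A call has exactly 10 rows; each row shifts and turns the commanded pose from where the row before left it, along the tool's axes as they then stand; what a row does not reach is not made up. A row lasts 1/12 s, in which the tool goes at most 41.7 mm and 7.16 degrees, less where a joint would pass 70% of its speed; a pose out of reach is approached as far as the arm can. A call is refused whole if a number of a shift passes 41.7 or a number of a turn 0.125, either way. A call with a gripper value outside its range is refused whole. "claw" is the gripper's target within -1 to 1 (shut at 1, half-way at 0, fully open at -1), set as the call begins (left out, the last holds). The fingers move at their own pace and stop on an object; "grip_force" is the grip in N (left out, the last holds). Time passes only in rows, so rows that do not move let the fingers close, or fill a call up. It gives the time, the measured TCP pose, the force, the opening and the grip force at its end, in the units of the state.
- telemetry.get_state(): the state, without advancing time (a new reading comes with each control period).
- eyes.grab_frame(name): name is "scene" or "side" or "wrist"; returns the picture (420x560x3 uint8, red, green, blue); there is no depth.
- eyes.calibration(name): a dict with "mtx" (3x3 intrinsics, pixels), "rvec" (rotation vector, rad) and "tvec" (3), from world to camera coordinates, as OpenCV has them. Camera axes: x right, y down, z forward; pixel columns grow to the right and rows downward; lengths in m; the calibration is good to about 2 mm. A picture is of the moment at which its call begins: read the wrist's pose just before it. calibration takes no time and is no camera call; for the wrist camera it gives the pose at the moment of the call.
- ticket.job_done(): hands the job in; it is judged then, once.
Trained networks look in the newest picture that a camera, given by its name, has taken for a name from the list of things; names that differ only in an ending like _2 or _b are one class to them, and where a whole thing is asked for, a point or a joint stands for the part that bears it (a point fixed in the world has none). Each returns a list of dicts, best first, with "conf" (0 to 1); they miss things now and then, are a little off and sometimes report something else, mostly with a low value. They report only what shows in the picture. A call takes as long as a camera call.
- recognise(camera, name): "position" ([x, y, z] in m, in world coordinates, good to about 4 mm: the middle of the surface that is visible of it).
- trace(camera, name): "mask" (420x560 bool, what is visible of it).
The state is a dict: "t": time; "q": joint angles; "qd": joint speeds; "joint_efforts": joint torques, N m; "eef_pos": TCP position; "ee_rot": TCP orientation; "force": force on the tool from outside, world axes, zero at the start; "moment": the same for the moment, N m; "width": finger opening in m; "gripper_force": force on a finger pad.
Only numpy, scipy, OpenCV 4.12 (cv2) and the standard library are available. Lean on these libraries where they do the work, as an engineer would, in place of code of your own. Each camera call takes 0.05 s, during which the arm holds its last target. There are 200 camera calls.

### The job

The round plywood jaw plate is being set for the next bowl. With the closed fingertips, gently push the two rubber bumpers that still stand close to the hub outwards along their curved slots until each is centred on the pencil circle, as the other two already are. Do not pinch or lift anything, leave the other two bumpers and all other things where they are, and finish with the hand clear.

Things in the scene. Friction and masses are not known exactly. Their poses are not given: they have to be found in the camera images.
- jaw_plate: round plywood plate, 300 mm across, fixed on a rubber pad; origin under its centre on the bench, its upper face 24 mm above the bench. Four curved slots 11 mm wide, a quarter turn apart: arcs of 85 mm radius about points 70 mm from the plate's centre along its +x (slot a), +y (b), -x (c), -y (d). Bumper centres can run from 50 to 120 mm from the plate's centre. Pencil circle of 105 mm radius
- hub (a point): centre of the plate on its upper face (a flat steel screw head 1.5 mm proud, 18 mm across)
- bumper_a (a joint): place of bumper a along its slot, in rad about the slot's arc centre (0.1 rad is 8.5 mm): 0 at the inner end, 0.85 on the pencil circle, 1.13 at the outer end; growing is clockwise from above. Starts near the hub, between 0.02 and 0.32, and is to be pushed to the circle. Slides with about 2.4 N of rubbing, no spring; stays where it is left; bolted through the slot so it cannot be lifted
- bumper_b (a joint): place of bumper b along its slot, in rad about the slot's arc centre (0.1 rad is 8.5 mm): 0 at the inner end, 0.85 on the pencil circle, 1.13 at the outer end; growing is clockwise from above. Already on the circle; leave it. Slides with about 2.4 N of rubbing, no spring; stays where it is left; bolted through the slot so it cannot be lifted
- bumper_c (a joint): place of bumper c along its slot, in rad about the slot's arc centre (0.1 rad is 8.5 mm): 0 at the inner end, 0.85 on the pencil circle, 1.13 at the outer end; growing is clockwise from above. Starts near the hub, between 0.02 and 0.32, and is to be pushed to the circle. Slides with about 2.4 N of rubbing, no spring; stays where it is left; bolted through the slot so it cannot be lifted
- bumper_d (a joint): place of bumper d along its slot, in rad about the slot's arc centre (0.1 rad is 8.5 mm): 0 at the inner end, 0.85 on the pencil circle, 1.13 at the outer end; growing is clockwise from above. Already on the circle; leave it. Slides with about 2.4 N of rubbing, no spring; stays where it is left; bolted through the slot so it cannot be lifted
- bumper_a_top (a point): top centre of bumper a: a black rubber cylinder 36 mm across with a 16 mm steel screw head on top, 34 mm high above the plate (its top 58 mm above the bench), side wall upright
- bumper_b_top (a point): top centre of bumper b: a black rubber cylinder 36 mm across with a 16 mm steel screw head on top, 34 mm high above the plate (its top 58 mm above the bench), side wall upright
- bumper_c_top (a point): top centre of bumper c: a black rubber cylinder 36 mm across with a 16 mm steel screw head on top, 34 mm high above the plate (its top 58 mm above the bench), side wall upright
- bumper_d_top (a point): top centre of bumper d: a black rubber cylinder 36 mm across with a 16 mm steel screw head on top, 34 mm high above the plate (its top 58 mm above the bench), side wall upright
- circle_a (a point): where the pencil circle crosses slot a, on the plate's upper face: bumper a belongs centred here
- circle_b (a point): where the pencil circle crosses slot b, on the plate's upper face: bumper b belongs centred here
- circle_c (a point): where the pencil circle crosses slot c, on the plate's upper face: bumper c belongs centred here
- circle_d (a point): where the pencil circle crosses slot d, on the plate's upper face: bumper d belongs centred here
- arc_a (a point): centre of the arc of slot a, at the height of the plate's upper face (nothing is seen there)
- arc_c (a point): centre of the arc of slot c, at the height of the plate's upper face (nothing is seen there)
- drawer_knob: small turned dark wooden knob, 28 mm across, 30 mm high, standing loose on the plate near its rim; a bystander, leave it alone
- hex_nut: loose steel hexagon nut, 33 mm across flats, 16 mm high, lying on the plate near its rim; a bystander, leave it alone
- wax_tin: low aluminium wax tin, 72 mm across, 45 mm high, on the bench; a bystander, leave it alone
- turned_bowl: small turned wooden bowl, 120 mm across, 55 mm high, on the bench; a bystander, leave it alone
- blank: upright pale wooden cylinder, 76 mm across, 90 mm high, on the bench; a bystander, leave it alone
- mallet: wooden mallet lying on the bench, 270 mm long, head 64 mm across; origin under the near end of the head; a bystander, leave it alone
- pencil: flat red carpenter pencil, 190 mm long, 14 mm wide, 8 mm high, lying on the bench; a bystander, leave it alone

How it is judged:
By the outcome, as a careful person would: the job done as asked, in the order asked, and still so for the second after the job is handed in, with the robot touching nothing.
It also fails if it takes over 54 s, if anything falls off the work surface, if the arm or the gripper's body presses on something with over 40 N, if the wrist force passes 120 N, or if a joint passes its speed limit or range.

## Working session

There is one attempt and no reset: what is moved stays moved. The work goes in short steps, Python scripts to look and compute and a tool call to move; the robot and the scene stay as the last step left them, time stands still between calls to the robot, and variables do not carry over. Pictures are saved under pics/ and viewed, at most 10 in all, crops included, and the job is handed in when it is done.

Besides the shell and the picture viewer there is one more tool, called after "Emit:" by a JSON object that holds its "fn" and its "kwargs". servo_tool: Moves the arm, as the interface text tells. Its arguments: {"type":"object","properties":{"series":{"type":"array"},"claw":{"type":"number"},"grip_force":{"type":"number"}},"required":["series"]}

```bash
mkdir -p pics; cat > h.py <<'E'
import numpy as np, cv2
from station import telemetry, eyes, ticket, recognise, trace
def grab(n,f=None):
    im=eyes.grab_frame(n)
    if f: cv2.imwrite('pics/'+f,cv2.cvtColor(im,cv2.COLOR_RGB2BGR))
    return im
def proj(n,P):
    c=eyes.calibration(n); return cv2.projectPoints(np.array(P,float).reshape(-1,3),np.array(c['rvec']),np.array(c['tvec']),np.array(c['mtx']),None)[0].reshape(-1,2)
def back(n,uv,z):
    c=eyes.calibration(n);R=cv2.Rodrigues(np.array(c['rvec']))[0];t=np.array(c['tvec']).ravel();o=-R.T@t
    d=np.c_[np.atleast_2d(uv),np.ones(len(np.atleast_2d(uv)))]@np.linalg.inv(np.array(c['mtx'])).T@R
    return o+d*((z-o[2])/d[:,2])[:,None]
E
python3 - <<'E'
from h import *
np.set_printoptions(precision=4,suppress=True)
s=telemetry.get_state();print(s['t'],s['eef_pos'],s['ee_rot'],s['width'],s['force'])
for n in('scene','side'):
    grab(n,n+'0.png')
    for k in('bumper_a_top','hub','circle_a','drawer_knob','hex_nut','jaw_plate'):
        print(n,k,[(np.round(r['position'],4).tolist(),round(r['conf'],2)) for r in recognise(n,k)])
print(telemetry.get_state()['t'])
E
```

```text
0.0 [ 0.1615 -0.6549  0.2256] [ 3.1399 -0.0001 -2.8999] 0.08799394313633799 [-0.3745 -0.1308 -0.6114]
scene bumper_a_top [([0.6087, 0.1014, 0.0564], 0.69), ([0.6946, -0.353, 0.085], 0.38), ([0.3245, -0.2672, 0.0111], 0.37)]
scene hub [([0.5702, 0.0468, 0.0271], 0.79)]
scene circle_a [([0.5772, 0.0481, 0.0262], 0.83)]
scene drawer_knob [([0.6791, 0.025, 0.0541], 0.66), ([0.4452, 0.068, 0.0422], 0.64), ([0.5192, -0.0129, 0.056], 0.28)]
scene hex_nut [([0.4447, 0.0679, 0.041], 0.43)]
scene jaw_plate [([0.5724, 0.0478, 0.0249], 0.93), ([0.525, -0.0135, 0.0577], 0.66), ([0.4412, 0.07, 0.044], 0.22)]
side bumper_a_top [([0.4348, 0.3836, 0.0488], 0.7), ([0.5076, -0.0035, 0.0539], 0.39), ([0.5549, 0.0557, 0.0283], 0.19)]
side hub [([0.5532, 0.0565, 0.0266], 0.57)]
side circle_a [([0.5505, 0.0564, 0.0223], 0.89)]
side drawer_knob [([0.6703, 0.0272, 0.0502], 0.4)]
side hex_nut [([0.5946, 0.1029, 0.0574], 0.18)]
side jaw_plate [([0.5552, 0.053, 0.0251], 0.68), ([0.6774, -0.3519, 0.0706], 0.19)]
0.7
```

View pics/scene0.png

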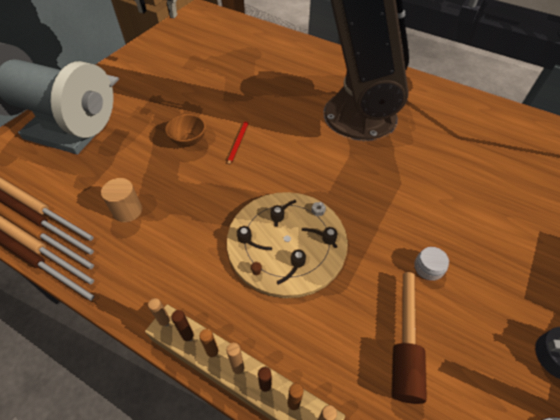

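View pics/side0.png

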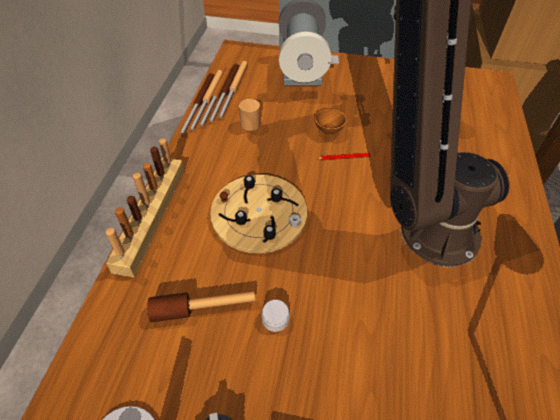

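The scene view shows the plate centred near (287,240). Two bumpers are close to the hub, at (278,213) and (298,258), and two are on the circle, at (244,234) and (330,236). The nut is at (318,208) and the knob at (257,268). The side view agrees. Next I'll get the camera-to-tool offset, then go above the plate.

```bash
python3 - <<'E'
from h import *
np.set_printoptions(precision=4,suppress=True)
from scipy.spatial.transform import Rotation as Ro
s=telemetry.get_state();R=Ro.from_euler('xyz',s['ee_rot']).as_matrix()
c=eyes.calibration('wrist');Rc=cv2.Rodrigues(np.array(c['rvec']))[0];o=-Rc.T@np.array(c['tvec']).ravel()
print(c['mtx']);print('cam in tool',R.T@(o-s['eef_pos']),'axis in tool',R.T@Rc[2]);print(R)
print('hub shift in tool', R.T@(np.array([.563,.05,.30])-s['eef_pos'])*1000)
E
```

```text
[[317.1883   0.     280.3737]
 [  0.     317.1883 210.0981]
 [  0.       0.       1.    ]]
cam in tool [ 0.0827 -0.0009 -0.1583] axis in tool [-0.3068 -0.0002  0.9518]
[[-0.9709 -0.2394  0.    ]
 [-0.2394  0.9709 -0.    ]
 [-0.     -0.     -1.    ]]
hub shift in tool [-558.6294  588.7084  -73.4158]
```

Emit:
{"fn": "servo_tool", "kwargs": {"series": [[[-26.5, 29.5, 0, 0], [-26.5, 29.5, 0, 0], [-26.5, 29.5, 0, 0], [-26.5, 29.5, 0, 0], [-26.5, 29.5, 0, 0], [-26.5, 29.5, 0, 0], [-26.5, 29.5, 0, 0], [-26.5, 29.5, 0, 0], [-26.5, 29.5, 0, 0], [-26.5, 29.5, 0, 0]]], "claw": 1, "grip_force": 10}}

```text
t: 1.53
eef_pos: [0.3487, -0.3038, 0.227]
ee_rot: [-3.141, 0.001, -2.9]
force: [1.5, -1.0, -0.8]
width: 0.0266
gripper_force: 0.0
```

Emit:
{"fn": "servo_tool", "kwargs": {"series": [[[-26.5, 29.5, 0, 0], [-26.5, 29.5, 0, 0], [-26.5, 29.5, 0, 0], [-26.5, 29.5, 0, 0], [-26.5, 29.5, 0, 0], [-26.5, 29.5, 0, 0], [-26.5, 29.5, 0, 0], [-26.5, 29.5, 0, 0], [-26.5, 29.5, 0, 0], [-26.5, 29.5, 0, 0]]]}}

```text
t: 2.37
eef_pos: [0.5355, 0.0465, 0.227]
ee_rot: [3.141, 0.001, -2.899]
force: [1.5, -0.7, 0.7]
width: 0.0006
gripper_force: 0.0
```

```bash
python3 - <<'E'
from h import *
np.set_printoptions(precision=4,suppress=True)
s=telemetry.get_state();print(s['t'],s['eef_pos'],s['ee_rot'],s['width'],s['force'])
n='wrist';grab(n,'w0.png')
for k in('bumper_a_top','hub','circle_a','drawer_knob','hex_nut'):
    r=recognise(n,k);P=[x['position'] for x in r]
    print(k,[(np.round(x['position'],4).tolist(),round(x['conf'],2)) for x in r],proj(n,P).round(0).tolist() if P else '')
E
```

```text
2.3667 [0.5355 0.0465 0.227 ] [ 3.1415  0.0009 -2.8993] 0.0006191066572373404 [ 1.5274 -0.6688  0.7408]
bumper_a_top [([0.5895, 0.0924, 0.0515], 0.81)] [[307.0, 241.0]]
hub [([0.5243, 0.0244, 0.0225], 0.69), ([0.5021, 0.1258, 0.0544], 0.31)] [[265.0, 168.0], [362.0, 177.0]]
circle_a [([0.5235, 0.0264, 0.0293], 0.55)] [[267.0, 170.0]]
drawer_knob [] 
hex_nut [([0.4371, 0.0657, 0.0367], 0.61), ([0.6045, -0.0535, 0.0553], 0.17)] [[324.0, 101.0], [181.0, 228.0]]
```

View pics/w0.png

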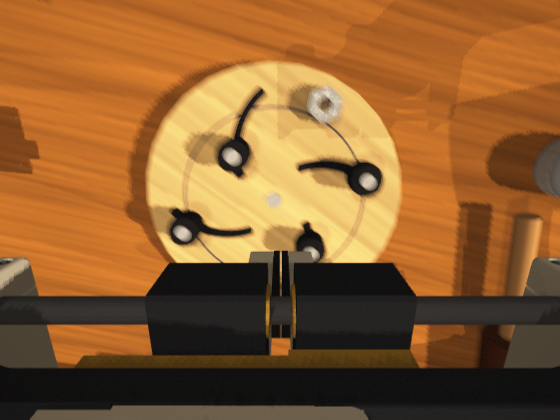

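The wrist view shows the hub at (273,200). The inner bumper tops are at (233,156) and (310,246), the on-circle ones at (369,181) and (183,234), and the nut at (324,104).

```bash
cat >> h.py <<'E'
def cen(im,u,v,r=13):
    hsv=cv2.cvtColor(im,cv2.COLOR_RGB2HSV).astype(int);m=((hsv[...,1]<70)&(hsv[...,2]>105)).astype(np.uint8)
    n,l,st,c=cv2.connectedComponentsWithStats(m)
    d=np.hypot(c[:,0]-u,c[:,1]-v);d[(st[:,4]<15)|(st[:,4]>900)]=99
    i=d.argmin();return c[i],st[i,4],d[i]
E
python3 - <<'E'
from h import *
np.set_printoptions(precision=4,suppress=True)
im=cv2.cvtColor(cv2.imread('pics/w0.png'),cv2.COLOR_BGR2RGB);n='wrist'
P={}
for k,(u,v,z) in dict(hub=(273,200,.0255),i1=(233,156,.058),i2=(310,246,.058),o1=(369,181,.058),o2=(183,234,.058)).items():
    c,a,d=cen(im,u,v); P[k]=back(n,c,z)[0][:2]; print(k,c,a,d,P[k])
h=P['hub'];m=(P['o1']+P['o2'])/2;print('mid outer',m)
for k in P:
    d=P[k]-m;print(k,np.hypot(*d)*1000,np.degrees(np.arctan2(d[1],d[0])))
hsv=cv2.cvtColor(im,cv2.COLOR_RGB2HSV)
E
```

```text
hub [273.4878 199.8374] 123 0.5141914894582817 [0.5564 0.0401]
i1 [231.6295 156.4821] 251 1.4528291463116292 [ 0.5124 -0.0139]
i2 [312.4248 252.4425] 113 6.88368166203338 [0.5967 0.0957]
o1 [367.9244 181.2222] 225 1.0982724931162855 [0.5036 0.1302]
o2 [182.1592 233.0647] 201 1.2576834967611272 [ 0.6086 -0.0508]
mid outer [0.5561 0.0397]
hub 0.4436390170645379 52.728867021794514
i1 69.17695853550904 -129.13385178977958
i2 69.20918254968424 54.028167205215844
o1 104.64837009688041 120.13154659492587
o2 104.64837009688041 -59.868453405074156
```

```bash
cat >> h.py <<'E'
H=np.array([.5561,.0397]);YAW=np.radians(-23.5)
from scipy.spatial.transform import Rotation as Ro
def slot(s,q,gap):  # tool target xy,yaw for slot 'a'/'c', bumper at q, tool centre gap(mm) behind
    base=YAW+(0 if s=='a' else np.pi);A=H+.07*np.array([np.cos(base),np.sin(base)])
    th=base+2.513-q;n=np.array([np.cos(th),np.sin(th)]);t=np.array([n[1],-n[0]])
    B=A+.085*n;y=np.arctan2(t[1],t[0])+(np.pi if s=='a' else 0)
    return B,B-gap/1000*t,y,A
def shift(xy,z,yaw):
    s=telemetry.get_state();r=s['ee_rot'];R=Ro.from_euler('xyz',r).as_matrix()
    d=R.T@(np.r_[xy,z]-s['eef_pos'])*1000;dr=-(yaw-r[2]);dr=(dr+np.pi)%(2*np.pi)-np.pi
    return d.round(1),round(dr,3)
def qof(s,P): # bumper world xy -> q, radial err mm
    A=slot(s,0,0)[3];d=np.asarray(P)-A;base=YAW+(0 if s=='a' else np.pi)
    return (base+2.513-np.arctan2(d[1],d[0])+np.pi)%(2*np.pi)-np.pi,np.hypot(*d)*1000-85
E
python3 - <<'E'
from h import *
np.set_printoptions(precision=4,suppress=True)
print('q a',qof('a',[.5967,.0957]),'c',qof('c',[.5124,-.0139]),telemetry.get_state()['q'])
for s in 'ac':
    for q in(.28,.85):
        B,T,y,A=slot(s,q,36);print(s,q,B,T,y,shift(T,.036,y))
E
```

```text
q a (np.float64(0.25795195612672517), np.float64(2.1664111775223347)) c (np.float64(0.28573258726700956), np.float64(-0.9506723517263538)) [ 0.4478  0.1307 -0.2932 -0.0001 -1.1472 -1.7769]
a 0.28 [0.5991 0.0941] [0.5642 0.0851] 3.3936439525762285 (array([-38.8,  32.8, 190.5]), np.float64(-0.01))
a 0.85 [0.6469 0.0925] [0.6127 0.1038] 2.8236439525762287 (array([-90.3,  39.3, 190.5]), np.float64(0.56))
c 0.28 [ 0.5131 -0.0147] [ 0.548  -0.0057] -2.889541354603358 (array([ -1.3, -51.5, 190.5]), np.float64(-0.01))
c 0.85 [ 0.4653 -0.0131] [ 0.4995 -0.0244] 2.823643952576229 (array([ 50.2, -58. , 190.5]), np.float64(0.56))
```

Emit:
{"fn": "servo_tool", "kwargs": {"series": [[[-19.4, 16.4, 0, 0], [-19.4, 16.4, 0, 0], [0, 0, 30, 0], [0, 0, 30, 0], [0, 0, 30, 0], [0, 0, 30, 0], [0, 0, 25, 0], [0, 0, 20, 0], [0, 0, 15, 0], [0, 0, 10, 0]]]}}

```text
t: 3.5
eef_pos: [0.5638, 0.084, 0.0353]
ee_rot: [-3.141, -0.002, -2.902]
force: [0.0, -0.2, 0.0]
width: 0.0004
gripper_force: 0.0
```

```bash
python3 - <<'E'
from h import *
np.set_printoptions(precision=4,suppress=True)
s=telemetry.get_state();print(s['t'],s['eef_pos'],s['ee_rot'],s['force'])
for q in(.28,.85):
    B,T,y,A=slot('a',q,28);print(q,T,shift(T,.036,y))
grab('wrist','w1.png')
E
```

```text
3.5 [0.5638 0.084  0.0353] [-3.1413 -0.0016 -2.9016] [ 0.0396 -0.2477  0.0106]
0.28 [0.572  0.0871] (array([-8.7,  1.1, -0.8]), np.float64(-0.012))
0.85 [0.6203 0.1013] (array([-59. ,   3.4,  -0.8]), np.float64(0.558))
```

View pics/w1.png

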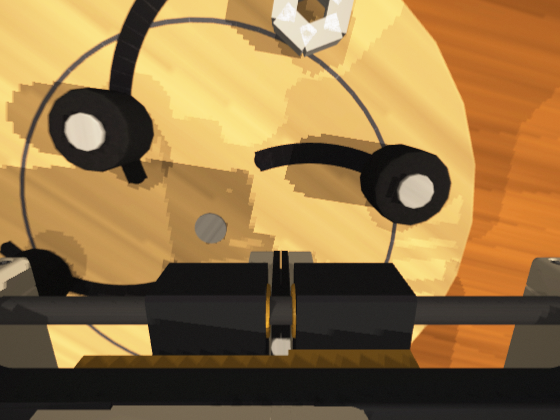

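Emit:
{"fn": "servo_tool", "kwargs": {"series": [[[-4.3, 0.5, 0, 0], [-4.3, 0.5, 0, 0], [-2.6, 0.8, 0, 0.03], [-2.6, 0.8, 0, 0.03], [-2.6, 0.8, 0, 0.03], [-2.6, 0.8, 0, 0.03], [-2.6, 0.8, 0, 0.03], [-2.6, 0.8, 0, 0.03], [-2.6, 0.8, 0, 0.03], [-2.6, 0.8, 0, 0.03]]]}}

```text
t: 4.38
eef_pos: [0.5927, 0.0975, 0.0377]
ee_rot: [3.142, 0.0, 3.142]
force: [-2.4, -2.6, -0.3]
width: 0.0005
gripper_force: 1.1
```

```bash
python3 - <<'E'
from h import *
np.set_printoptions(precision=4,suppress=True)
s=telemetry.get_state();print(s['t'],s['eef_pos'],s['ee_rot'],s['force'])
for q in(.52,.76,.85):
    B,T,y,A=slot('a',q,28);print(q,T,shift(T,.036,y))
E
```

```text
4.3833 [0.5927 0.0975 0.0377] [3.1415 0.0001 3.1416] [-2.4444 -2.6266 -0.3097]
0.52 [0.5913 0.0964] (array([ 1.4, -1.1,  1.7]), np.float64(-0.012))
0.76 [0.6122 0.1009] (array([-19.5,   3.4,   1.7]), np.float64(0.228))
0.85 [0.6203 0.1013] (array([-27.6,   3.8,   1.7]), np.float64(0.318))
```

Emit:
{"fn": "servo_tool", "kwargs": {"series": [[[-2.5, 0.7, 0, 0.03], [-2.5, 0.7, 0, 0.03], [-2.5, 0.7, 0, 0.03], [-2.5, 0.7, 0, 0.03], [-2.5, 0.7, 0, 0.03], [-2.5, 0.7, 0, 0.03], [-2.5, 0.7, 0, 0.03], [-2.5, 0.7, 0, 0.03], [0, 0, 0, 0], [0, 0, 0, 0]]]}}

```text
t: 5.22
eef_pos: [0.6137, 0.1014, 0.0376]
ee_rot: [3.141, 0.001, 2.904]
force: [-0.5, 0.8, 0.3]
width: 0.0006
gripper_force: 0.4
```

```bash
python3 - <<'E'
from h import *
np.set_printoptions(precision=4,suppress=True)
s=telemetry.get_state();print(s['t'],s['eef_pos'],s['ee_rot'],s['force'])
for q in(.76,.85):
    B,T,y,A=slot('a',q,28);print(q,B,T,shift(T,.036,y))
ims=[grab('scene'),grab('side')]
B=np.r_[slot('a',.77,0)[0],.058]
tiles=[]
for n,im in zip(('scene','side'),ims):
    p=proj(n,B)[0];print(n,p);u,v=p.astype(int)
    tiles.append(cv2.resize(im[v-50:v+50,u-50:u+50],(400,400),interpolation=cv2.INTER_CUBIC))
cv2.imwrite('pics/t1.png',np.hstack(tiles)[...,::-1])
E
```

```text
5.2167 [0.6137 0.1014 0.0376] [3.1407 0.0012 2.9042] [-0.4659  0.7764  0.3422]
0.76 [0.6395 0.0946] [0.6122 0.1009] (array([ 1.3, -0.8,  1.6]), np.float64(-0.009))
0.85 [0.6469 0.0925] [0.6203 0.1013] (array([-6.4,  1.4,  1.6]), np.float64(0.081))
scene [288.146  268.5362]
side [226.8444 211.2804]
```

View pics/t1.png

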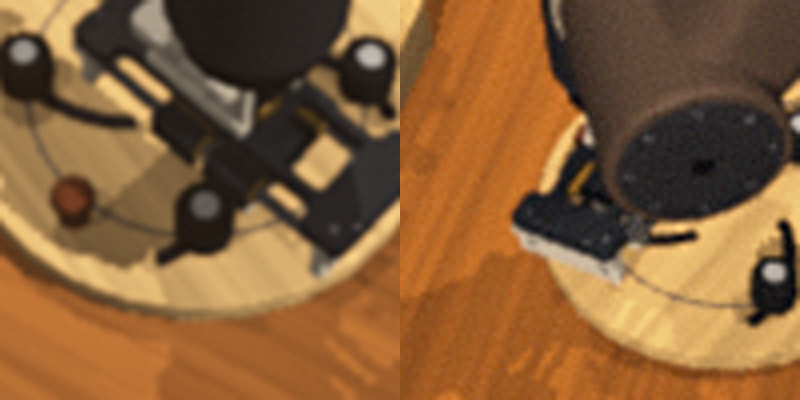

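The left (scene) crop shows bumper a at (205,215) just inside the pencil line. I'll measure it against bumpers b and d in the scene view, then back off.

```bash
python3 - <<'E'
from h import *
np.set_printoptions(precision=4,suppress=True)
im=grab('scene');n='scene'
R=lambda ang:H+.105*np.array([np.cos(ang),np.sin(ang)])
off=[]
for P in(R(np.radians(120.13)),R(np.radians(-59.87))):
    p=proj(n,np.r_[P,.058])[0];c,a,d=cen(im,*p);w=back(n,c,.058)[0][:2];off.append(w-P);print(p,c,a,(w-P)*1000)
p=proj(n,np.r_[slot('a',.77,0)[0],.058])[0]
hsv=cv2.cvtColor(im,cv2.COLOR_RGB2HSV);u,v=p.astype(int)
print(p,cen(im,*p));
g=cv2.cvtColor(im,cv2.COLOR_RGB2GRAY).astype(int);print(g[v-8:v+9,u-8:u+9])
E
```

```text
[329.2726 231.9081] [330.2424 231.5758] 33 [-2.074  1.592]
[242.3221 230.8411] [243.3077 230.5   ] 26 [-2.0395  1.4865]
[288.146  268.5362] (array([291.128, 241.664]), np.int32(125), np.float64(27.037187883729718))
[[102 100 100 100  97  93  98 102  75  36  25  32  36  37  36  32  30]
 [104 102 102 100 101 100 100  91  64  34  27  30  33  35  37  37  32]
 [104 103 102 101 100  99  98  89  67  41  28  28  28  31  35  37  38]
 [104 105 104 101  98  85  75  66  51  34  28  26  27  29  32  34  35]
 [104 106 105  98  81  56  44  34  30  28  26  27  28  27  28  30  34]
 [102 104  96  77  52  33  30  35  41  41  38  31  28  27  27  27  28]
 [102  99  80  50  28  29  44  66  76  76  68  51  36  28  26  29  29]
 [101  91  64  34  24  36  64  87  93  92  88  78  56  32  28  27  27]
 [102  80  47  29  26  44  75  93  93  93  93  89  66  38  26  27  27]
 [103  73  37  25  28  45  77  93  94  92  93  91  70  40  27  27  31]
 [104  72  35  24  28  40  70  89  94  94  94  87  63  37  24  26  43]
 [105  73  36  25  26  32  54  77  87  89  86  72  47  30  24  27  59]
 [107  76  35  25  27  27  37  51  60  62  57  46  33  26  25  31  72]
 [107  75  36  26  27  28  28  31  32  34  32  29  26  27  24  33  80]
 [106  76  37  26  29  29  28  27  27  28  26  26  28  28  23  36  84]
 [ 94  69  34  24  28  29  28  28  29  27  28  26  29  26  24  35  74]
 [ 76  57  31  27  26  26  28  27  27  28  28  27  26  26  27  40  77]]
```

Emit:
{"fn": "servo_tool", "kwargs": {"series": [[[10, -3, 0, 0], [10, -3, 0, 0], [0, 0, -20, 0], [0, 0, -35, 0], [0, 0, -40, 0], [0, 0, -40, 0], [0, 0, -35, 0], [-35, 0, -15, 0], [-40, 0, 0, 0], [-40, 0, 0, 0]]]}}

```text
t: 6.2
eef_pos: [0.7048, 0.0734, 0.2251]
ee_rot: [3.139, 0.004, 2.905]
force: [0.7, 1.1, 0.5]
width: 0.0004
gripper_force: 0.0
```

Emit:
{"fn": "servo_tool", "kwargs": {"series": [[[-40, 0, 0, -0.06], [-20, 0, 0, -0.1], [0, 0, 0, -0.1], [0, 0, 0, 0], [0, 0, 0, 0], [0, 0, 0, 0], [0, 0, 0, 0], [0, 0, 0, 0], [0, 0, 0, 0], [0, 0, 0, 0]]]}}

```text
t: 7.03
eef_pos: [0.7622, 0.0603, 0.2221]
ee_rot: [3.141, 0.001, -3.12]
force: [-1.1, 0.9, -1.0]
width: 0.0007
gripper_force: 0.0
```

```bash
python3 - <<'E'
from h import *
np.set_printoptions(precision=4,suppress=True)
s=telemetry.get_state();print(s['t'],s['eef_pos'],s['ee_rot'],s['force'])
im=grab('wrist','w2.png');n='wrist'
R=lambda ang:H+.105*np.array([np.cos(ang),np.sin(ang)])
for P,z in((H,.0255),(R(np.radians(120.13)),.058),(R(np.radians(-59.87)),.058),(slot('a',.77,0)[0],.058),(slot('c',.28,0)[0],.058)):
    p=proj(n,np.r_[P,z])[0];c,a,d=cen(im,*p);w=back(n,c,z)[0][:2];print(p,c,a,w,(w-P)*1000,qof('a',w),qof('c',w))
E
```

```text
7.0333 [0.7622 0.0603 0.2221] [ 3.1414  0.0006 -3.12  ] [-1.063   0.923  -0.9637]
[264.1705 -30.2126] [280.689  208.3251] 231231 [0.7919 0.0605] [235.8218  20.7958] (np.float64(1.8263167122957213), np.float64(93.40554721078166)) (np.float64(-1.015028790870005), np.float64(215.10043070065876))
[ 376.48   -122.4119] [280.689  208.3251] 231231 [0.7816 0.0602] [278.2388 -70.2732] (np.float64(1.8111009561824725), np.float64(83.45693645381755)) (np.float64(-1.013304636430755), np.float64(204.82063653526632))
[160.653   21.8447] [160.5087  22.0906] 287 [ 0.609  -0.0513] [ 0.1975 -0.1476] (np.float64(-2.4323432074067757), np.float64(-20.94859761089367)) (np.float64(-0.24582322293177583), np.float64(81.86158848398193))
[320.7818  64.1584] [320.1992  66.5813] 246 [0.6424 0.094 ] [ 2.074  -0.4168] (np.float64(0.7948382206850351), np.float64(0.11001885380264298)) (np.float64(-1.2121596588547519), np.float64(67.78931558986574))
[ 194.8381 -112.0217] [280.689  208.3251] 231231 [0.7816 0.0602] [268.5286  74.9419] (np.float64(1.8111009561824725), np.float64(83.45693645381755)) (np.float64(-1.013304636430755), np.float64(204.82063653526632))
```

View pics/w2.png

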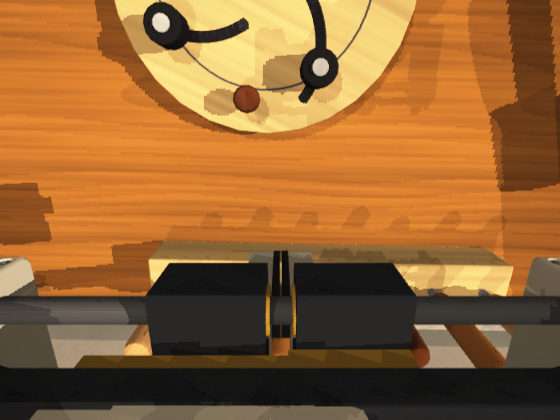

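Wrist view: bumper a at (320,67) just inside the pencil line, knob at (246,98) clear. q_a is 0.795, so about 4.7 mm is left, and the effective contact gap is 29.7 mm. I'll go back and finish it.

```bash
python3 - <<'E'
from h import *
for q,g in((.795,42),(.85,29.7)):
    B,T,y,A=slot('a',q,g);print(q,T,y,shift(T,.036,y))
    print('as c back-off')
E
```

```text
0.795 [0.60183181 0.10478294] 2.878643952576229 (array([159.5,  48. , 185.9]), np.float64(0.285))
as c back-off
0.85 [0.6186554  0.10181203] 2.8236439525762287 (array([142.7,  44.7, 185.9]), np.float64(0.34))
as c back-off
```

Emit:
{"fn": "servo_tool", "kwargs": {"series": [[[32, 9.6, 0, 0], [32, 9.6, 0, 0], [32, 9.6, 0, 0], [32, 9.6, 0, 0], [31.5, 9.6, 0, 0], [0, 0, 20, 0.114], [0, 0, 30, 0.114], [0, 0, 30, 0.112], [0, 0, 0, 0], [0, 0, 0, 0]]]}}

```text
t: 7.92
eef_pos: [0.6011, 0.104, 0.1409]
ee_rot: [-3.139, -0.002, 2.827]
force: [-0.9, -0.2, 0.9]
width: 0.0003
gripper_force: 0.0
```

Emit:
{"fn": "servo_tool", "kwargs": {"series": [[[0, 0, 30, 0], [0, 0, 30, 0], [0, 0, 25, 0], [0, 0, 15, 0], [0, 0, 6, 0], [0, 0, 0, 0], [0, 0, 0, 0], [0, 0, 0, 0], [0, 0, 0, 0], [0, 0, 0, 0]]]}}

```text
t: 8.75
eef_pos: [0.6026, 0.1048, 0.0369]
ee_rot: [3.14, 0.002, 2.824]
force: [0.7, -0.4, -0.3]
width: 0.0004
gripper_force: 0.0
```

```bash
python3 - <<'E'
from h import *
s=telemetry.get_state();print(s['t'],s['eef_pos'],s['ee_rot'],s['force'])
for q,g in((.85,29.7),):
    B,T,y,A=slot('a',q,g);print(q,T,y,shift(T,.036,y))
E
```

```text
8.75 [0.60264008 0.10483325 0.03692669] [3.14010931e+00 1.57947554e-03 2.82386517e+00] [ 0.70103831 -0.36729269 -0.32586569]
0.85 [0.6186554  0.10181203] 2.8236439525762287 (array([-16.2,   2.1,   1. ]), np.float64(0.0))
```

Emit:
{"fn": "servo_tool", "kwargs": {"series": [[[-3.5, 0.5, 0, 0], [-3.5, 0.5, 0, 0], [-2, 0.3, 0, 0], [-2, 0.2, 0, 0], [-2, 0.2, 0, 0], [-1.7, 0.2, 0, 0], [-1.5, 0.2, 0, 0], [0, 0, 0, 0], [0, 0, 0, 0], [0, 0, 0, 0]]]}}

```text
t: 9.58
eef_pos: [0.618, 0.1014, 0.0355]
ee_rot: [-3.142, 0.0, 2.823]
force: [-0.6, 1.1, 0.3]
width: 0.0004
gripper_force: 0.6
```

```bash
python3 - <<'E'
from h import *
s=telemetry.get_state();print(s['t'],s['eef_pos'],s['ee_rot'],s['force'])
for q,g in((.85,29.7),):
    B,T,y,A=slot('a',q,g);print(q,T,y,shift(T,.036,y))
im=grab('scene')[...,::-1];B=slot('a',.85,0)[0]-[.0020,-.0015]
p=proj('scene',np.r_[B,.058])[0];u,v=p.astype(int)
g=cv2.cvtColor(im,cv2.COLOR_BGR2GRAY)[v-8:v+9,u-8:u+9].astype(float);
n,l,st,c=cv2.connectedComponentsWithStats(((g>55)).astype(np.uint8));print(p,c+[u-8,v-8],st[:,4],[qof('a',back('scene',x+[u-8,v-8],.058)[0][:2]+[.002,-.0015]) for x in c])
E
```

```text
9.5833 [0.61799526 0.10144199 0.03550915] [-3.14158725e+00  1.03510854e-04  2.82348115e+00] [-0.61758734  1.06040339  0.2568534 ]
0.85 [0.6186554  0.10181203] 2.8236439525762287 (array([-0.5,  0.6, -0.5]), np.float64(-0.0))
[287.00509441 270.00600741] [[288.28804348 270.65217391]
 [280.98181818 266.92727273]
 [287.58536585 269.97560976]
 [294.77777778 275.55555556]] [184  55  41   9] [(np.float64(0.8375068241963639), np.float64(3.112955650869594)), (np.float64(0.9228013784665015), np.float64(-14.56849550889109)), (np.float64(0.8378766566470008), np.float64(0.8076192310819863)), (np.float64(0.8135076784105117), np.float64(21.777758251673546))]
```

Emit:
{"fn": "servo_tool", "kwargs": {"series": [[[-0.8, 0.2, 0, 0], [0, 0, 0, 0], [0, 0, 0, 0], [8, -1, 0, 0], [10, 0, 0, 0], [0, 0, -20, 0], [0, 0, -30, 0], [0, 0, -30, 0], [0, 0, -20, 0], [0, 0, 0, 0]]]}}

```text
t: 10.47
eef_pos: [0.6032, 0.107, 0.1408]
ee_rot: [3.137, 0.006, 2.824]
force: [1.3, 0.5, 0.5]
width: 0.0005
gripper_force: 0.0
```

Emit:
{"fn": "servo_tool", "kwargs": {"series": [[[0, 0, 0, -0.115], [0, 0, 0, -0.115], [0, 0, 0, -0.115], [0, 0, 0, -0.115], [0, 0, 0, -0.115], [0, 0, 0, 0], [0, 0, 0, 0], [0, 0, 0, 0], [0, 0, 0, 0], [0, 0, 0, 0]]]}}

```text
t: 11.3
eef_pos: [0.6012, 0.1061, 0.1355]
ee_rot: [3.142, -0.0, -2.887]
force: [0.4, 0.2, -1.0]
width: 0.0003
gripper_force: 0.0
```

```bash
python3 - <<'E'
from h import *
s=telemetry.get_state();print(s['t'],s['eef_pos'],s['ee_rot'],s['force'])
im=grab('wrist');n='wrist'
for P,z in((H,.0255),(slot('c',.28,0)[0],.058)):
    p=proj(n,np.r_[P,z])[0];c,a,d=cen(im,*p);w=back(n,c,z)[0][:2];print(p,c,a,w,(w-P)*1000,qof('c',w))
B,T,y,A=slot('c',.28,38);print(T,y,shift(T,.036,y))
E
```

```text
11.3 [0.60124027 0.10605843 0.13550764] [ 3.14159028e+00 -3.11937456e-05 -2.88654081e+00] [ 0.35687691  0.21153741 -0.95244457]
[217.64827825 136.16840292] [217.8627451  136.66946779] 357 [0.55645318 0.03995021] [0.35317515 0.25021497] (np.float64(-0.6338655860858644), np.float64(-14.774913900464483))
[141.79424397  56.41495366] [142.60618557  55.55257732] 485 [ 0.51243567 -0.01423655] [-0.66835452  0.4652611 ] (np.float64(0.2862950953847019), np.float64(-0.6155697748533129))
[ 0.54990334 -0.00522495] -2.889541354603358 (array([ 77.8, -94.7,  99.5]), np.float64(0.003))
```

Emit:
{"fn": "servo_tool", "kwargs": {"series": [[[19.4, -23.7, 0, 0], [19.4, -23.7, 0, 0], [19.4, -23.7, 0, 0], [19.4, -23.7, 0, 0], [0, 0, 30, 0], [0, 0, 28, 0], [0, 0, 20, 0], [0, 0, 13, 0], [0, 0, 7, 0], [0, 0, 0, 0]]]}}

```text
t: 12.18
eef_pos: [0.5495, -0.0057, 0.0361]
ee_rot: [-3.141, -0.003, -2.886]
force: [-0.9, 0.7, -0.0]
width: 0.0003
gripper_force: 0.0
```

Emit:
{"fn": "servo_tool", "kwargs": {"series": [[[4, 0, 0, 0], [4, 0, 0, 0], [2.6, -0.8, 0, 0.03], [2.6, -0.8, 0, 0.03], [2.6, -0.8, 0, 0.03], [2.6, -0.8, 0, 0.03], [2.6, -0.8, 0, 0.03], [2.6, -0.8, 0, 0.03], [2.6, -0.8, 0, 0.03], [2.6, -0.8, 0, 0.03]]]}}

```text
t: 13.02
eef_pos: [0.5244, -0.0165, 0.0391]
ee_rot: [3.141, 0.004, -3.126]
force: [1.9, -1.6, -0.9]
width: 0.0004
gripper_force: 1.3
```

```bash
python3 - <<'E'
from h import *
s=telemetry.get_state();print(s['t'],s['eef_pos'],s['ee_rot'],s['force'])
for q in(.52,.79):
    B,T,y,A=slot('c',q,29.7);print(q,T,y,shift(T,.036,y))
E
```

```text
13.0167 [ 0.52441818 -0.01653486  0.0391229 ] [ 3.1407255   0.003978   -3.12594824] [ 1.85996285 -1.56190384 -0.94799264]
0.52 [ 0.52262797 -0.01702348] -3.1295413546033584 (array([ 1.8, -0.5,  3.1]), np.float64(0.004))
0.79 [ 0.49893988 -0.02215177] 2.8836439525762287 (array([25.6, -5.2,  3. ]), np.float64(0.274))
```

Emit:
{"fn": "servo_tool", "kwargs": {"series": [[[2.7, -1, 0.3, 0.03], [2.7, -1, 0.3, 0.03], [2.6, -1, 0.3, 0.03], [2.6, -1, 0.3, 0.03], [2.6, -1, 0.3, 0.03], [2.6, -1, 0.3, 0.03], [2.6, -1, 0, 0.03], [2.6, -1, 0, 0.03], [2.6, -1, 0, 0.03], [0, 0, 0, 0]]]}}

```text
t: 13.85
eef_pos: [0.5001, -0.0228, 0.0375]
ee_rot: [3.139, 0.004, 2.887]
force: [2.8, 0.3, 1.1]
width: 0.0006
gripper_force: 1.0
```

Emit:
{"fn": "servo_tool", "kwargs": {"series": [[[0, 0, 0, 0], [-10, 0, 0, 0], [-10, 0, -5, 0], [0, 0, -25, 0], [0, 0, -35, 0], [0, 0, -30, 0], [0, 0, 0, 0], [0, 0, 0, 0], [0, 0, 0, 0], [0, 0, 0, 0]]]}}

```text
t: 14.68
eef_pos: [0.5174, -0.0287, 0.1297]
ee_rot: [-3.141, -0.002, 2.888]
force: [0.2, -0.4, -0.6]
width: 0.0004
gripper_force: 0.0
```

```bash
python3 - <<'E'
from h import *
s=telemetry.get_state();print(s['t'],s['eef_pos'],s['ee_rot'],s['force'])
im=grab('wrist','w3.png');n='wrist'
for P,z in((H,.0255),(slot('c',.79,0)[0],.058)):
    p=proj(n,np.r_[P,z])[0];c,a,d=cen(im,*p);w=back(n,c,z)[0][:2];print(p,c,a,w,(w-P)*1000,qof('c',w))
for q,g in((.85,29.7),):
    B,T,y,A=slot('c',q,g);print(q,T,y,shift(T,.036,y))
E
```

```text
14.6833 [ 0.51735084 -0.02868694  0.12971276] [-3.14061278e+00 -2.11497211e-03  2.88833361e+00] [ 0.18458882 -0.3856786  -0.5675092 ]
[366.60266486 229.97073866] [366.78169014 229.8028169 ] 284 [0.55598196 0.03988074] [-0.11803974  0.18073813] (np.float64(-0.6302924517780699), np.float64(-15.18021782677458))
[283.61947668 156.46169035] [284.24793388 160.51239669] 363 [ 0.47317162 -0.01485814] [ 2.94912341 -0.28277383] (np.float64(0.7554225742391587), np.float64(-0.4283443077115976))
0.85 [ 0.4935446  -0.02241203] 2.823643952576229 (array([24.4,  0.2, 93.6]), np.float64(0.065))
```

Emit:
{"fn": "servo_tool", "kwargs": {"series": [[[0, 0, 30, 0.065], [0, 0, 28, 0], [0, 0, 18, 0], [0, 0, 12, 0], [0, 0, 5, 0], [0, 0, 0, 0], [0, 0, 0, 0], [0, 0, 0, 0], [5, 0, 0, 0], [5, 0, 0, 0]]]}}

```text
t: 15.57
eef_pos: [0.5088, -0.025, 0.0385]
ee_rot: [3.141, 0.001, 2.823]
force: [-0.1, 0.0, 0.5]
width: 0.0003
gripper_force: 0.0
```

```bash
python3 - <<'E'
from h import *
s=telemetry.get_state();print(s['t'],s['eef_pos'],s['ee_rot'],s['force'])
B,T,y,A=slot('c',.85,27.7);print(T,y,shift(T,.036,y))
E
```

```text
15.5667 [ 0.50876488 -0.02503664  0.03845941] [3.14076428e+00 1.10297977e-03 2.82312462e+00] [-0.05449301  0.0302703   0.53317612]
[ 0.49164484 -0.02178679] 2.823643952576229 (array([17.3, -2.3,  2.4]), np.float64(-0.001))
```

Emit:
{"fn": "servo_tool", "kwargs": {"series": [[[3.5, -0.5, 1, 0], [3, -0.5, 0.5, 0], [2, -0.3, 0, 0], [2, -0.3, 0, 0], [2, -0.3, 0, 0], [2, -0.2, 0, 0], [1.5, 0, 0, 0], [0, 0, 0, 0], [0, 0, 0, 0], [0, 0, 0, 0]]]}}

```text
t: 16.4
eef_pos: [0.4927, -0.0221, 0.0362]
ee_rot: [3.142, -0.0, 2.823]
force: [1.7, -0.6, 0.9]
width: 0.0007
gripper_force: 0.6
```

Emit:
{"fn": "servo_tool", "kwargs": {"series": [[[-10, 0, 0, 0], [-10, 0, -5, 0], [0, 0, -25, 0], [0, 0, -35, 0], [0, 0, -30, 0], [0, 0, 0, 0], [0, 0, 0, 0], [0, 0, 0, 0], [0, 0, 0, 0], [0, 0, 0, 0]]]}}

```text
t: 17.23
eef_pos: [0.5111, -0.0287, 0.1301]
ee_rot: [-3.14, -0.002, 2.823]
force: [-0.9, 0.4, 0.1]
width: 0.0006
gripper_force: 0.0
```

```bash
python3 - <<'E'
from h import *
s=telemetry.get_state();print(s['t'],s['eef_pos'],s['ee_rot'],s['force'])
im=grab('wrist');n='wrist'
for P,z in((H,.0255),(slot('c',.85,0)[0],.058)):
    p=proj(n,np.r_[P,z])[0];c,a,d=cen(im,*p);w=back(n,c,z)[0][:2];print(p,c,a,w,(w-P)*1000,qof('c',w))
# shift to get the whole plate in view
print(shift([.68,.05],.30,np.pi))
E
```

```text
17.2333 [ 0.51109388 -0.02871465  0.13009283] [-3.14031467e+00 -2.06281050e-03  2.82322581e+00] [-0.87059822  0.3997646   0.10884589]
[369.73078599 230.58000949] [370.03225806 230.55197133] 279 [0.55615758 0.03996069] [0.05757776 0.26069275] (np.float64(-0.6323386588035866), np.float64(-15.050657943295619))
[281.51863526 157.30117658] [282.37431694 158.89071038] 366 [ 0.46662034 -0.01289592] [1.28714046 0.23133495] (np.float64(0.8363680331542724), np.float64(-0.6142837593985888))
(array([-135.4,  127.3, -170.2]), np.float64(-0.318))
```

Emit:
{"fn": "servo_tool", "kwargs": {"series": [[[-19.3, 18.2, -24.3, 0], [-19.3, 18.2, -24.3, 0], [-19.3, 18.2, -24.3, 0], [-19.3, 18.2, -24.3, 0], [-19.3, 18.2, -24.3, 0], [-19.3, 18.2, -24.3, 0], [-19.3, 18.2, -24.3, -0.1], [0, 0, 0, -0.1], [0, 0, 0, -0.118], [0, 0, 0, 0]]]}}

```text
t: 18.12
eef_pos: [0.6802, 0.0506, 0.3]
ee_rot: [-3.141, -0.002, -3.136]
force: [0.0, 0.7, 0.0]
width: 0.0
gripper_force: 0.0
```

```bash
python3 - <<'E'
from h import *
n='wrist';im=grab(n);im=grab(n);im=grab(n,'w4.png')
s=telemetry.get_state();print(s['t'],s['eef_pos'],s['ee_rot'])
h=None
R=lambda ang:H+.105*np.array([np.cos(ang),np.sin(ang)])
for k,P,z in(('hub',H,.0255),('b',R(np.radians(120.13)),.058),('d',R(np.radians(-59.87)),.058),('a',slot('a',.85,0)[0],.058),('c',slot('c',.84,0)[0],.058)):
    p=proj(n,np.r_[P,z])[0];c,a,d=cen(im,*p);w=back(n,c,z)[0][:2]
    print(k,c.round(1),a,w.round(4),((w-P)*1000).round(2),'r',np.hypot(*(w-H))*1000,'qa',qof('a',w),'qc',qof('c',w))
E
```

```text
18.2667 [0.67961028 0.05016004 0.30047242] [-3.14115138e+00 -1.44049173e-03  3.13741284e+00]
hub [272.4  74.4] 158 [0.5565 0.0397] [0.39 0.02] r 0.3942839708279882 qa (np.float64(-0.6261139275257195), np.float64(-15.354268577014992)) qc (np.float64(-0.6310464015284207), np.float64(-14.645305670078073))
b [352.3  19.6] 177 [0.5035 0.13  ] [ 0.14 -0.49] r 104.50334259177562 qa (np.float64(-0.24705512277864994), np.float64(81.16730809722947)) qc (np.float64(-2.4252759872680976), np.float64(-21.515175471389433))
d [197.2 118.8] 144 [ 0.6089 -0.0515] [ 0.1  -0.35] r 105.3567655225849 qa (np.float64(-2.4314475451682522), np.float64(-20.72944909930534)) qc (np.float64(-0.24455254497385503), np.float64(81.94128419801703))
a [314.9 149.9] 132 [0.647  0.0927] [0.09 0.12] r 105.16131784702507 qa (np.float64(0.8505521873451118), np.float64(0.14637211400720673)) qc (np.float64(-1.1988520725637564), np.float64(72.0601822820446))
c [280.7 208. ] 230945 [0.7229 0.0495] [256.81  62.93] r 167.13886101821026 qa (np.float64(1.750459111633191), np.float64(24.37592733936107)) qc (np.float64(-0.9606727986963044), np.float64(146.74922706145972))
```

View pics/w4.png

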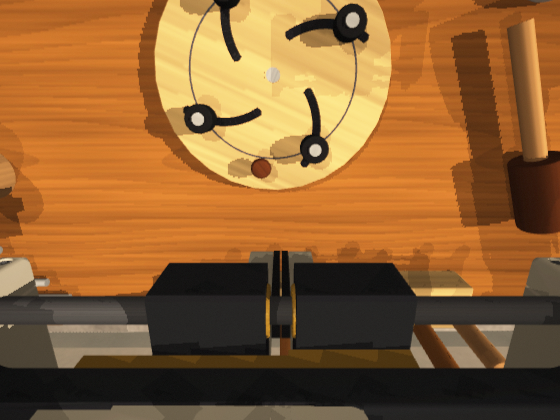

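Bumper a is at 0.8505, on the circle at (315,150), and b, d and the knob haven't moved. Bumper c is about 1.2 mm short, so one more nudge.

Emit:
{"fn": "servo_tool", "kwargs": {"series": [[[22.8, -21.3, 20, 0.1], [22.8, -21.3, 20, 0.1], [22.8, -21.3, 20, 0.118], [30, 0, 20, 0], [30, 0, 20, 0], [0, 0, 0, 0], [0, 0, 0, 0], [0, 0, 0, 0], [0, 0, 0, 0], [0, 0, 0, 0]]]}}

```text
t: 19.1
eef_pos: [0.5498, 0.0126, 0.2019]
ee_rot: [3.141, 0.001, 2.822]
force: [-0.3, -0.0, -0.6]
width: 0.0004
gripper_force: 0.0
```

```bash
python3 - <<'E'
from h import *
s=telemetry.get_state();print(s['t'],s['eef_pos'],s['ee_rot'])
B,T,y,A=slot('c',.85,45);print(T,y,shift(T,.036,y))
E
```

```text
19.1 [0.54982885 0.01258627 0.20193086] [3.14097426e+00 1.05778240e-03 2.82244513e+00]
[ 0.50807774 -0.0271951 ] 2.823643952576229 (array([ 27.3, -51. , 165.9]), np.float64(-0.001))
```

Emit:
{"fn": "servo_tool", "kwargs": {"series": [[[13.6, -25.5, 0, 0], [13.7, -25.5, 0, 0], [0, 0, 35, 0], [0, 0, 35, 0], [0, 0, 35, 0], [0, 0, 28, 0], [0, 0, 18, 0], [0, 0, 10, 0], [0, 0, 5, 0], [0, 0, 0, 0]]]}}

```text
t: 19.93
eef_pos: [0.5071, -0.0275, 0.0349]
ee_rot: [-3.141, -0.001, 2.823]
force: [0.0, -0.5, 0.5]
width: -0.0001
gripper_force: 0.0
```

```bash
python3 - <<'E'
from h import *
s=telemetry.get_state();print(s['t'],s['eef_pos'],s['ee_rot'],s['force'])
B,T,y,A=slot('c',.85,27.7);print(T,y,shift(T,.036,y))
E
```

```text
19.9333 [ 0.50714761 -0.02750193  0.03486002] [-3.14092252e+00 -7.57649140e-04  2.82304659e+00] [ 0.03721212 -0.45166781  0.51124874]
[ 0.49164484 -0.02178679] 2.823643952576229 (array([16.5,  0.6, -1.1]), np.float64(-0.001))
```

Emit:
{"fn": "servo_tool", "kwargs": {"series": [[[4, 0.3, 0, 0], [4, 0.3, 0, 0], [3, 0, 0, 0], [2, 0, 0, 0], [1.5, 0, 0, 0], [1, 0, 0, 0], [1, 0, 0, 0], [0, 0, 0, 0], [0, 0, 0, 0], [0, 0, 0, 0]]]}}

```text
t: 20.77
eef_pos: [0.492, -0.0215, 0.0356]
ee_rot: [3.141, 0.001, 2.824]
force: [2.5, -1.2, 2.3]
width: -0.0
gripper_force: 1.2
```

Emit:
{"fn": "servo_tool", "kwargs": {"series": [[[-10, 0, 0, 0], [-10, 0, -5, 0], [0, 0, -25, 0], [0, 0, -35, 0], [0, 0, -35, 0], [0, 0, -20, 0], [0, 0, 0, 0], [0, 0, 0, 0], [0, 0, 0, 0], [0, 0, 0, 0]]]}}

```text
t: 21.6
eef_pos: [0.5096, -0.0282, 0.1541]
ee_rot: [-3.14, -0.002, 2.823]
force: [0.1, 0.1, -0.2]
width: 0.0006
gripper_force: 0.0
```

```bash
python3 - <<'E'
from h import *
s=telemetry.get_state();print(s['t'],s['eef_pos'],s['ee_rot'],s['force'])
im=grab('wrist','w5.png');n='wrist'
R=lambda ang:H+.105*np.array([np.cos(ang),np.sin(ang)])
for P,z in((H,.0255),(slot('c',.85,0)[0],.058),(R(np.radians(120.13)),.058)):
    p=proj(n,np.r_[P,z])[0];c,a,d=cen(im,*p);w=back(n,c,z)[0][:2];print(p,c,a,w,(w-P)*1000,qof('c',w))
E
```

```text
21.6 [ 0.50958604 -0.02820927  0.1540616 ] [-3.14032668e+00 -2.35887630e-03  2.82303469e+00] [ 0.05418693  0.06418249 -0.16097919]
[363.0450953  223.12385699] [363.31950207 223.04979253] 241 [0.55610858 0.03996872] [0.00857761 0.26871789] (np.float64(-0.6321670047408485), np.float64(-15.098838296336865))
[281.52478897 155.01818321] [282.18543046 155.38410596] 302 [ 0.46577428 -0.01271692] [0.44107303 0.41032997] (np.float64(0.8465587806054504), np.float64(-0.5271512241193079))
[469.55176882 143.83039279] [468.63862928 143.88785047] 321 [0.50321353 0.12982335] [-0.18028801 -0.68996491] (np.float64(-2.429739866408166), np.float64(-21.769763844460115))
```

View pics/w5.png

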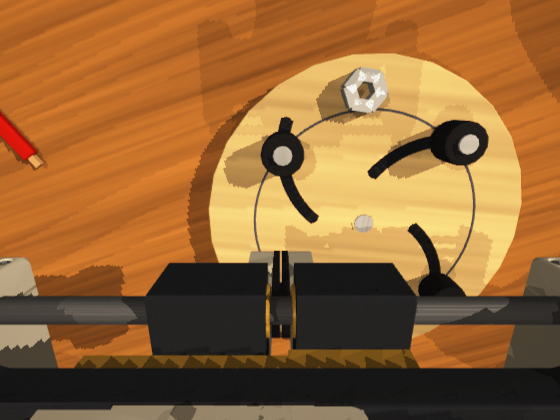

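Bumper c is on the circle at (282,155) with q = 0.847. The nut at (366,90) and bumper b at (469,144) are undisturbed, and the hand is clear at z = 0.154.

```bash
python3 -c "
from h import *
print(ticket.job_done())"
```

```text
the job is handed in; nothing more can be done
None
```

I pushed bumpers a and c out to the pencil circle, at 0.8505 and 0.847 rad (target 0.85, so within about 0.3 mm by the wrist camera); the pictures show the other two bumpers, the knob and the nut where they were, the hand is clear, and the job was handed in at about 22 s.

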